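# Clamp the tube rack in the rack vise

### The job

Push the tube rack that stands on the vise's base plate straight in until it is fully home against the steel back stop, then turn the crank clockwise (seen from above) so that the blue jaw slides over and holds the rack firmly and squarely against the fixed jaw. Move the jaw only with its crank, keep the rack upright and home, let go of the crank, and leave the other things on the desk alone.

Things in the scene. Friction and masses are not known exactly. Their poses are not given: they have to be found in the camera images.
- clamp: Rack vise fixed to the desk. Origin on the desk; x: push-in direction, y: from fixed jaw to crank column. In its frame (mm): plate x -135 to 115, y -65 to 235, top z 20; fixed blue jaw x -30 to 70, face y -50, top z 65; white crank column x -60 to 60, y 110 to 230, top z 98. A rack that is home and clamped has its origin at x 25, y -18.
- jaw: Moving blue jaw, 100 mm long (vise x -30 to 70), 14 thick, 45 high. Origin: middle of its clamping face, at the lower edge. It slides along the vise's y; the face starts at y 51 to 75 mm. It closes 9 mm per radian of the crank and touches the 64 mm wide rack with its face at y 14, at a crank angle of about 6.8 rad.
- crank (a joint): Crank angle, rad; grows clockwise seen from above, closing the jaw. 0 fully open, limit 8.3; starts at 0 to 2.6. At angle q the arm points at -q from the vise's +x. About 3 N at the knob turns it; it stalls when the rack is clamped (6 to 15 N more is firm), and friction keeps the jaw tight when let go.
- back_stop (a point): Middle of the back stop's face, at plate level: a steel bar across the far end of the plate, face at x = 80 mm of the vise frame (y -64 to 56), 30 mm high. The rack is home when its far end rests on it.
- crank_hub (a point): Point on the crank's vertical axis, at the mid-height of the knob, 138 mm above the desk; at x = 0, y = 170 in the vise frame.
- knob_center (a point): Centre of the black upright crank knob: a cylinder 22 mm across and 42 mm tall (z 117 to 159 mm above the desk), 50 mm from the crank's axis, spinning freely about its own upright axis, so that it can be pinched from above and carried round without turning the hand.
- rack: Tube rack on the vise plate: 110 mm long (x, white end plates), 64 wide (y), 60 high; eight purple- and yellow-capped tubes reach 85 mm; 0.25 to 0.5 kg. Origin: centre of its underside. Starts 55 to 85 mm short of home, up to 0.1 rad askew, its far end just between the open jaws. Push on its near (-x) end plate.
- spare_rack: Another rack of the same size, all caps yellow, on the desk: leave alone. Origin at the centre of its underside.
- stapler: Red stapler, 140 mm long, 49 mm high: leave alone. Origin at the centre of its underside.
- gel: Clear bottle with a blue cap, 130 mm tall, 60 mm across: leave alone. Origin at the centre of its underside.
- mug: Blue mug, 95 mm tall, 80 mm across: leave alone. Origin at the centre of its underside.
- phone: Black phone lying flat, 150 by 72 by 8 mm: leave alone. Origin at the centre of its underside.

How it is judged:
By the outcome, as a careful person would: the job done as asked, in the order asked, and still so for the second after the job is handed in, with the robot touching nothing.
It also fails if it takes over 67 s, if anything falls off the work surface, if the arm or the gripper's body presses on something with over 40 N, if the wrist force passes 120 N, or if a joint passes its speed limit or range.

### The arm

A 6-joint arm with a two-finger parallel gripper is mounted at the origin on the work surface. World frame = base frame: x ahead of the robot, y to its left, z up, the work surface at z = 0. Lengths are in m, angles in rad, forces in N, time in s.
With the tool pointing down it reaches from about 0.3 to 0.85 m from the base axis. Payload 5.4 kg.
Tool frame: the origin (TCP) lies on the centre line of the jaws, within the pads' length; the fingertips stand 25 mm ahead of it and the grasp point (between the pads) lies 6 mm ahead of it; z points along the fingers, y is the line along which they close (so a half turn about z gives the same grasp; the last joint's range is limited). The gripper opens to 85 mm and grips with 20 to 120 N. Pads are 22 mm wide; open, the fingers measure 114 mm over their backs; the gripper's body (76 mm by 85 mm) begins 54 mm behind the grasp point. The pads swing forward as they close: fully open they stand 13 mm farther back than shut.
Start: joints at [-1.478, 0.158, 1.597, -0, 1.386, -0.21], TCP at [0.171, -0.549, 0.256] pointing down, gripper open.
Joint ranges: [-2.91, 2.91], [-0.94, 2.29], [0.18, 2.7], [-1.29, 4.43], [0.17, 2.64], [-3, 3]. Speed limits (rad/s): [2.57, 2.57, 3.14, 3.14, 3.14, 3.14].

### API

Orientations are given as a 3x3 rotation matrix whose columns are the frame's x, y, z axes.
In Python, from workcell import env, cams gives the robot as it stands.
- The arm moves only by the tool step_arm, never from a script. Its argument "series" is one flat list of numbers, 7 for each row, row after row: the shift along the world's x, y, z in cm, then the turn, a rotation vector about the world's x, y, z in degrees, then the opening in per cent of the stroke, from 0 (shut) to 100 (fully open). A call has 1 to 20 rows; each row shifts and turns the commanded pose from where the row before left it; what a row does not reach is not made up. A row lasts 1/8 s, in which the tool goes at most 62.5 mm and 10.7 degrees, less where a joint would pass 70% of its speed; a pose out of reach is approached as far as the arm can. A call is refused whole if a number of a shift passes 6.25 or a number of a turn 10.7, either way. A call with a gripper value outside its range is refused whole. The fingers move at their own pace and stop on an object; "grip_force" is the grip in N (left out, the last holds). Time passes only in rows, so rows that do not move let the fingers close. It gives the time, the measured TCP pose, the force, the opening and the grip force at its end, in the units of the state.
- env.read_state(): the state, without advancing time (a new reading comes with each control period).
- cams.snapshot(name): name is "side" or "top" or "wrist"; returns a dict with "image" (384x512x3 uint8, blue, green, red), "camera_matrix" (3x3 intrinsics, pixels), "extrinsics" (4x4, takes a point from world to camera coordinates); the wrist camera has in their place "hand_eye" (4x4, takes a point from camera to tool coordinates, whose origin is the TCP and whose axes are the flange's). Camera axes: x right, y up, looking along -z (the intrinsics and any distortion apply to the point x, -y, -z); pixel columns grow to the right and rows downward; lengths in m; the calibration is good to about 2 mm. A picture is of the moment at which its call begins: read the wrist's pose just before it. There is no depth.
- env.sign_off(): hands the job in; it is judged then, once.
The state is a dict: "clock": time; "q": joint angles; "joint_velocities": joint speeds; "effort": joint torques, N m; "eef_pos": TCP position; "orientation": TCP orientation; "contact_force": force on the tool from outside, world axes, zero at the start; "wrist_torque": the same for the moment, N m; "grip_width": finger opening in m; "finger_force": force on a finger pad.
Only numpy, scipy, OpenCV 4.12 (cv2) and the standard library are available. Lean on these libraries where they do the work, as an engineer would, in place of code of your own. Each camera call takes 0.05 s, during which the arm holds its last target. There are 200 camera calls.

## Working session

There is one attempt and no reset: what is moved stays moved. The work goes in short steps, Python scripts to look and compute and a tool call to move; the robot and the scene stay as the last step left them, time stands still between calls to the robot, and variables do not carry over. Pictures are saved under pics/ and viewed, at most 10 in all, crops included, and the job is handed in when it is done.

Besides the shell and the picture viewer there is one more tool, called after "Request:" by a JSON object that holds its "method" and its "body". step_arm: Moves the arm, as the interface text tells. Its arguments: {"type":"object","properties":{"series":{"type":"array"},"grip_force":{"type":"number"}},"required":["series"]}

```bash
ls; mkdir -p pics; cat > h.py <<'E'
import numpy as np, cv2, json
from workcell import env, cams
def snap(n,f):
    s=cams.snapshot(n); cv2.imwrite(f'pics/{f}.png',s['image'])
    np.savez(f'pics/{f}.npz',**{k:np.array(v) for k,v in s.items() if k!='image'}); return s
def load(f): return dict(np.load(f'pics/{f}.npz',allow_pickle=True))
def ray(s,u,v):
    K=np.array(s['camera_matrix'],float);E=np.array(s['extrinsics'],float)
    d=np.linalg.inv(K)@[u,v,1]; d=np.array([d[0],-d[1],-d[2]])
    R=E[:3,:3]; return -R.T@E[:3,3], R.T@d
def pix(s,u,v,z):
    c,d=ray(s,u,v); return c+d*(z-c[2])/d[2]
def proj(s,P):
    K=np.array(s['camera_matrix'],float);E=np.array(s['extrinsics'],float)
    c=np.atleast_2d(P)@E[:3,:3].T+E[:3,3]; p=np.c_[c[:,0],-c[:,1],-c[:,2]]@K.T
    return p[:,:2]/p[:,2:]
E
python3 - <<'E'
from h import *
for n in('top','side'):
    s=snap(n,n+'0'); print([k for k in s]); print(s['camera_matrix'],s['extrinsics'],{k:v for k,v in s.items() if k not in('image','camera_matrix','extrinsics')})
    
print(env.read_state())
E
```

```text
pics
['image', 'camera_matrix', 'extrinsics']
[[490.67473389   0.         247.19393865]
 [  0.         490.67473389 190.83206927]
 [  0.           0.           1.        ]] [[-0.00785158 -0.99995553 -0.00522448  0.0226084 ]
 [ 0.97949449 -0.00874256  0.20128116 -0.5094252 ]
 [-0.20131788 -0.00353697  0.97951958 -1.74947844]
 [ 0.          0.          0.          1.        ]] {}
['image', 'camera_matrix', 'extrinsics']
[[362.81305731   0.         255.7572321 ]
 [  0.         362.81305731 197.83827618]
 [  0.           0.           1.        ]] [[-0.27689761 -0.96088989  0.00428133  0.16479155]
 [ 0.60301578 -0.17029737  0.77933996 -0.39025654]
 [-0.74813079  0.21837908  0.6265867  -1.0240684 ]
 [ 0.          0.          0.          1.        ]] {}
{'clock': 0.1, 'q': array([-1.47810112e+00,  1.59023745e-01,  1.59813268e+00,  5.41066113e-06,
        1.38619934e+00, -2.10088026e-01]), 'joint_velocities': array([ 0.00022638, -0.00230349, -0.00229936,  0.00033143,  0.00086028,
       -0.00158411]), 'effort': array([-2.46748768e-04, -3.96996510e+01, -3.32335639e+01, -1.03506341e-04,
        4.33865513e-03, -6.12863232e-06]), 'eef_pos': array([ 0.1713919 , -0.54832779,  0.25538092]), 'orientation': array([[ 9.54510616e-01,  2.98176892e-01, -1.57902054e-04],
       [ 2.98176701e-01, -9.54509073e-01,  1.75603368e-03],
       [ 3.72889722e-04, -1.72323550e-03, -9.99998446e-01]]), 'contact_force': array([0.425219  , 0.14231279, 0.52247953]), 'wrist_torque': array([-0.01333074, -0.02806781, -0.0159331 ]), 'finger_force': 0.0, 'grip_width': 0.08547951623340629}
```

View pics/top0.png

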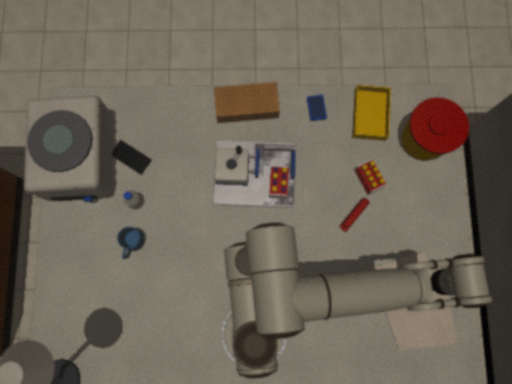

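View pics/side0.png

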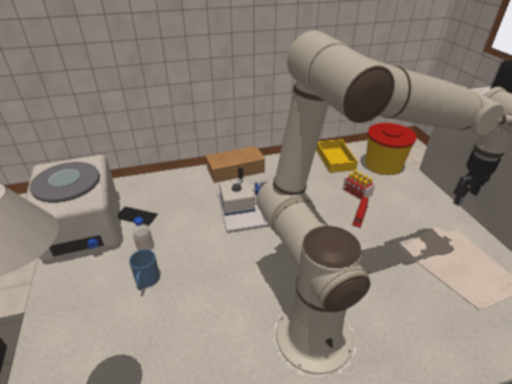

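The top view shows the vise at about (255,173), its +x pointing up in the image and its crank column to the left. The rack is at (279,181). I'll enlarge that area.

```bash
python3 - <<'E'
import cv2
i=cv2.imread('pics/top0.png')[130:215,205:305]
cv2.imwrite('pics/c0.png',cv2.resize(i,(700,595),interpolation=cv2.INTER_CUBIC))
E
```

```text
(no output)
```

View pics/c0.png

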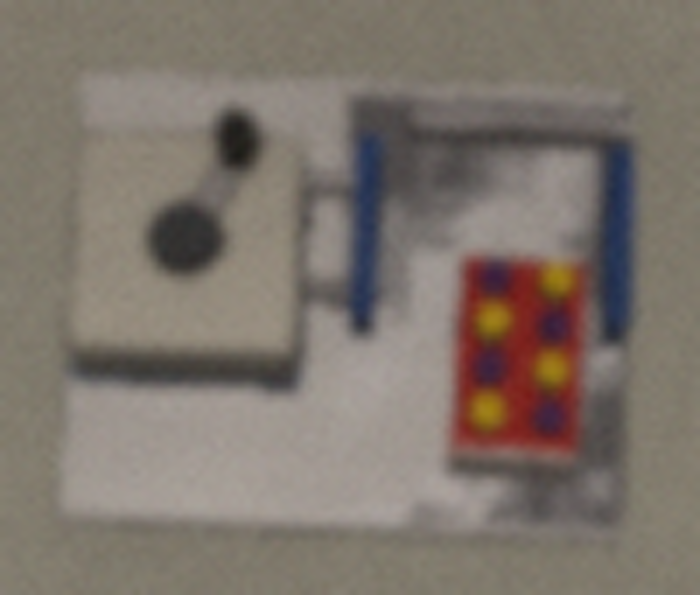

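```bash
python3 - <<'E'
from h import *
from scipy.optimize import least_squares
s=load('top0')
f=lambda u,v:np.array([205+(u+.5)/7-.5,130+(v+.5)/7-.5])
V=[((115,235,20),(82,70)),((115,-65,20),(630,90)),((-135,235,20),(62,516)),((-135,-65,20),(620,538)),
((-60,110,98),(293,355)),((-60,230,98),(75,348)),((-30,-50,65),(604,335)),((0,170,138),(185,235))]
P=np.array([a for a,_ in V])/1e3; U=np.array([f(*b) for _,b in V])
def T(p,X):
    c,n=np.cos(p[2]),np.sin(p[2]); X=np.atleast_2d(X); return np.c_[p[0]+c*X[:,0]-n*X[:,1],p[1]+n*X[:,0]+c*X[:,1],X[:,2]]
r=least_squares(lambda p:(proj(s,T(p,P))-U).ravel(),[.6,0,0],loss='soft_l1')
print(r.x,r.fun.reshape(-1,2).round(1).tolist())
def inv(X):
    c,n=np.cos(r.x[2]),np.sin(r.x[2]);d=X[:2]-r.x[:2];return np.array([c*d[0]+n*d[1],-n*d[0]+c*d[1]])*1e3
for n,u,z in [('knob',(237,140),.138),('knobtop',(237,130),.159),('rackNL',(453,450),.06),('rackNR',(578,458),.06),('rackFL',(465,258),.06),('rackFR',(588,265),.06),('jawnear',(374,330),.065),('jawfar',(383,135),.065),('stop',(410,128),.05)]:
    X=pix(s,*f(*u),z); print(n,X.round(3),inv(X).round(0))
E
```

```text
[ 0.59142093 -0.09456576 -0.048097  ] [[0.1, -0.1], [0.4, -0.1], [-0.6, 0.6], [0.4, 0.5], [0.7, 0.5], [-1.5, 0.3], [0.3, -0.9], [-0.2, -2.0]]
knob [0.642 0.048 0.138] [ 44. 145.]
knobtop [0.641 0.048 0.159] [ 43. 144.]
rackNL [ 0.496 -0.062  0.06 ] [-97.  28.]
rackNR [ 0.491 -0.127  0.06 ] [-99. -37.]
rackFL [ 0.599 -0.07   0.06 ] [ 6. 25.]
rackFR [ 0.595 -0.135  0.06 ] [  5. -40.]
jawnear [ 0.559 -0.022  0.065] [-36.  71.]
jawfar [ 0.665 -0.028  0.065] [71. 70.]
stop [ 0.674 -0.043  0.05 ] [80. 56.]
```

Vise pose is about (0.591, -0.095) with yaw -0.048. The jaw face at about 70 mm and the crank at about 0.5 rad agree with each other. The rack's near end is at vise x of about -100, so it needs about 70 mm of push.

Request:
{"method": "step_arm", "body": {"series": [2.8,4.52,0,0,0,-2,30,2.8,4.52,0,0,0,-2,30,2.8,4.52,0,0,0,-2,30,2.8,4.52,0,0,0,-2,30,2.8,4.52,0,0,0,-2,30,2.8,4.52,0,0,0,-2,30,2.8,4.52,0,0,0,-2,30,2.8,4.52,0,0,0,-2,30,2.8,4.52,0,0,0,-2,30,2.8,4.52,0,0,0,-2,30,0,0,0,0,0,0,30,0,0,0,0,0,0,30], "grip_force": 40}}

```text
clock: 1.6
eef_pos: [0.4511, -0.097, 0.2559]
orientation: [[0.999, -0.046, -0.001], [-0.046, -0.999, -0.0], [-0.001, 0.0, -1.0]]
contact_force: [-0.9, 1.2, -0.1]
grip_width: 0.0258
finger_force: 0.0
```

```bash
python3 - <<'E'
from h import *
s=env.read_state(); print(s['clock'],s['eef_pos'],s['orientation'].round(3).tolist(),s['q'].round(2),s['grip_width'])
w=snap('wrist','w1'); print(w['hand_eye'],w['camera_matrix'],w.keys())
E
```

```text
1.6 [ 0.45108402 -0.09697617  0.25591927] [[0.999, -0.046, -0.001], [-0.046, -0.999, -0.0], [-0.001, 0.0, -1.0]] [-0.47 -0.14  1.9  -0.    1.38  1.14] 0.025771338401699987
[[ 2.12093805e-04  9.63878965e-01  2.66340564e-01  6.77511757e-02]
 [ 9.99999738e-01 -1.99386223e-05 -7.24168064e-04  1.95816837e-04]
 [-6.92699900e-04  2.66340648e-01 -9.63878716e-01 -1.18897436e-01]
 [ 0.00000000e+00  0.00000000e+00  0.00000000e+00  1.00000000e+00]] [[265.17117105   0.         255.29143857]
 [  0.         265.17117105 197.25534079]
 [  0.           0.           1.        ]] dict_keys(['image', 'camera_matrix', 'hand_eye'])
```

View pics/w1.png

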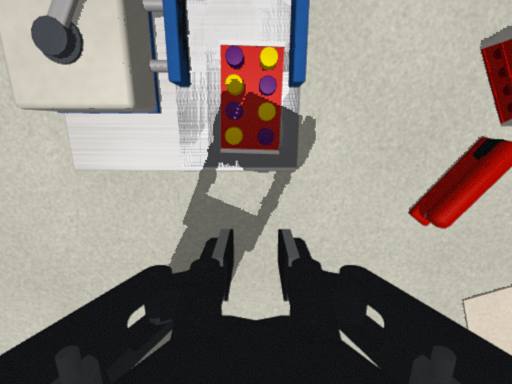

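The wrist view shows the rack's near edge at (221,151)–(281,152) and far edge at (221,45)–(283,45). The plate's near corners are at (72,168) and (300,168), and the fixed jaw's near top corner is at (291,84).

```bash
cat >> h.py <<'E'
def wext(w,pos,R):
    H=np.eye(4);H[:3,:3]=R;H[:3,3]=pos; w=dict(w); w['extrinsics']=np.linalg.inv(H@np.array(w['hand_eye'],float)); return w
VP=[0.5914,-0.0946,-0.0481]
def inv(X,p=VP):
    c,n=np.cos(p[2]),np.sin(p[2]);d=X[:2]-np.array(p[:2]);return np.array([c*d[0]+n*d[1],-n*d[0]+c*d[1]])*1e3
E
python3 - <<'E'
from h import *
st=env.read_state(); w=wext(load('w1'),st['eef_pos'],st['orientation'])
for n,u,z in [('plNL -135,235',(72,168),.02),('plNR -135,-65',(300,168),.02),('fixjaw -30,-50',(291,84),.065),('col -60,110',(158,110),.098),('rackNL',(221,151),.08),('rackNR',(281,152),.08),('rackFL',(221,45),.08),('rackFR',(283,45),.08),('jaw -30,70',(188,84),.065),('hub',(55,40),.125)]:
    X=pix(w,*u,z); print(n,X.round(3),inv(X).round(0))
E
```

```text
plNL -135,235 [0.473 0.148 0.02 ] [-130.  237.]
plNR -135,-65 [ 0.459 -0.159  0.02 ] [-130.  -70.]
fixjaw -30,-50 [ 0.558 -0.142  0.065] [-31. -49.]
col -60,110 [ 0.536 -0.005  0.098] [-59.  87.]
rackNL [ 0.492 -0.062  0.08 ] [-101.   28.]
rackNR [ 0.487 -0.128  0.08 ] [-102.  -38.]
rackFL [ 0.596 -0.071  0.08 ] [ 3. 24.]
rackFR [ 0.593 -0.132  0.08 ] [  3. -38.]
jaw -30,70 [ 0.564 -0.03   0.065] [-31.  63.]
hub [0.594 0.064 0.125] [ -5. 158.]
```

Request:
{"method": "step_arm", "body": {"series": [0,0.3,-6,0,0,0,30,0,0,-6,0,0,0,30,0,0,-6,0,0,0,30,0,0,0,0,0,0,30,1,-0.05,0,0,0,0,30,1,-0.05,0,0,0,0,30,0.6,-0.03,0,0,0,0,30,0.6,-0.03,0,0,0,0,30,0.6,-0.03,0,0,0,0,30,0.6,-0.03,0,0,0,0,30,0.6,-0.03,0,0,0,0,30,0.6,-0.03,0,0,0,0,30,0.6,-0.03,0,0,0,0,30,0.6,-0.03,0,0,0,0,30,0.6,-0.03,0,0,0,0,30,0.6,-0.03,0,0,0,0,30]}}

```text
clock: 3.65
eef_pos: [0.5318, -0.0979, 0.0762]
orientation: [[0.999, -0.046, -0.0], [-0.046, -0.999, 0.0], [-0.0, -0.0, -1.0]]
contact_force: [-1.8, 0.4, -0.2]
grip_width: 0.0255
finger_force: 0.7
```

Request:
{"method": "step_arm", "body": {"series": [0.4,-0.02,0,0,0,0,30,0.4,-0.02,0,0,0,0,30,0.4,-0.02,0,0,0,0,30,0.2,-0.01,0,0,0,0,30,0.1,0,0,0,0,0,30]}}

```text
clock: 4.28
eef_pos: [0.5465, -0.0986, 0.0763]
orientation: [[0.999, -0.046, -0.0], [-0.046, -0.999, -0.0], [-0.0, 0.0, -1.0]]
contact_force: [-1.6, 0.7, 1.4]
grip_width: 0.0255
finger_force: 0.9
```

Request:
{"method": "step_arm", "body": {"series": [0.2,-0.01,0,0,0,0,30,0.2,-0.01,0,0,0,0,30]}}

```text
clock: 4.53
eef_pos: [0.5505, -0.0988, 0.0763]
orientation: [[0.999, -0.046, 0.0], [-0.046, -0.999, -0.0], [0.0, 0.0, -1.0]]
contact_force: [-1.6, 0.3, 1.1]
grip_width: 0.0258
finger_force: 0.8
```

Request:
{"method": "step_arm", "body": {"series": [0.2,-0.01,0,0,0,0,30]}}

```text
clock: 4.65
eef_pos: [0.5514, -0.0987, 0.0762]
orientation: [[0.999, -0.046, -0.003], [-0.046, -0.999, 0.0], [-0.003, -0.0, -1.0]]
contact_force: [-10.9, -0.8, 6.8]
grip_width: 0.0253
finger_force: 5.5
```

Request:
{"method": "step_arm", "body": {"series": [0.2,-0.01,0,0,0,0,30]}}

```text
clock: 4.78
eef_pos: [0.5514, -0.0986, 0.0759]
orientation: [[0.999, -0.046, -0.009], [-0.046, -0.999, 0.001], [-0.009, -0.001, -1.0]]
contact_force: [-18.7, 0.3, 12.5]
grip_width: 0.0253
finger_force: 9.3
```

The force jumped to 19 N at x = 0.551, so the rack is home. I'll back off and go look at the crank.

Request:
{"method": "step_arm", "body": {"series": [-1.2,0.05,0,0,0,0,30,-1.2,0.05,0,0,0,0,30,0,0,6,0,0,0,50,0,0,6,0,0,0,50,0,0,6,0,0,0,70,2,4.3,0,0,0,0,70,2,4.3,0,0,0,0,70,2,4.3,0,0,0,0,70,0,0,0,0,0,0,70,0,0,0,0,0,0,70]}}

```text
clock: 6.02
eef_pos: [0.5901, 0.0307, 0.2562]
orientation: [[0.999, -0.046, -0.0], [-0.046, -0.999, -0.0], [-0.0, 0.0, -1.0]]
contact_force: [0.2, -0.4, 0.5]
grip_width: 0.06
finger_force: 0.0
```

```bash
python3 - <<'E'
from h import *
s=env.read_state(); np.savez('pics/s2.npz',pos=s['eef_pos'],R=s['orientation']);print(s['eef_pos'],s['contact_force'])
w=snap('wrist','w2')
E
```

```text
[0.59009721 0.03074549 0.25615074] [ 0.16329438 -0.39778618  0.48950743]
```

View pics/w2.png

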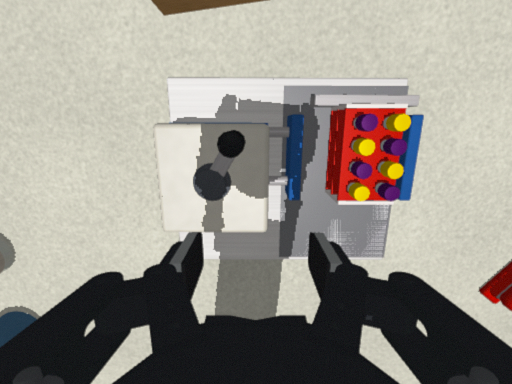

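The rack now rests on the stop bar, with its far edge at (345–408,105). The knob top is at (231,143), the hub at (212,181), and the plate's far corners are at (168,79) and (407,80).

```bash
python3 - <<'E'
from h import *
S=np.load('pics/s2.npz'); w=wext(load('w2'),S['pos'],S['R'])
for n,u,z in [('knobtop',(231,143),.159),('hub',(212,181),.117),('hub',(212,181),.125),('FL 115 235',(168,79),.02),('FR 115 -65',(407,80),.02),('NR -135 -65',(384,257),.02),('colFL 60 230',(156,124),.098),('colNL -60 230',(164,231),.098),('colNR -60 110',(268,231),.098),('rackFL',(346,108),.08),('rackNL',(340,200),.08),('rackFR',(411,108),.08)]:
    X=pix(w,*u,z); print(n,X.round(4),inv(X).round(0))
E
```

```text
knobtop [0.644  0.0473 0.159 ] [ 46. 144.]
hub [0.6052 0.0726 0.117 ] [  6. 168.]
hub [0.6069 0.0712 0.125 ] [  7. 166.]
FL 115 235 [0.7162 0.1324 0.02  ] [114. 233.]
FR 115 -65 [ 0.7016 -0.163   0.02  ] [113. -63.]
NR -135 -65 [ 0.4592 -0.1548  0.02  ] [-129.  -66.]
colFL 60 230 [0.6623 0.127  0.098 ] [ 60. 225.]
colNL -60 230 [0.5467 0.1349 0.098 ] [-56. 227.]
colNR -60 110 [0.5413 0.0182 0.098 ] [-55. 110.]
rackFL [ 0.6696 -0.0693  0.08  ] [77. 29.]
rackNL [ 0.5685 -0.067   0.08  ] [-24.  27.]
rackFR [ 0.6665 -0.138   0.08  ] [ 77. -40.]
```

Request:
{"method": "step_arm", "body": {"series": [5.4,1.65,0,0,0,0,70,0,0,-5.4,0,0,0,60,0,0,-5.4,0,0,0,50,0,0,0,0,0,0,0,0,0,0,0,0,0,0,0,0,0,0,0,0,0,0,0,0,0,0,0,0,0,0,0,0,0,0,0], "grip_force": 40}}

```text
clock: 7.08
eef_pos: [0.6418, 0.0475, 0.1458]
orientation: [[0.999, -0.046, -0.007], [-0.046, -0.999, 0.0], [-0.007, 0.0, -1.0]]
contact_force: [-5.6, -0.5, -24.7]
grip_width: 0.0208
finger_force: 41.3
```

Request:
{"method": "step_arm", "body": {"series": [-0.15,0,-0.2,0,0,0,0,0,0,0,0,0,0,0]}}

```text
clock: 7.32
eef_pos: [0.6418, 0.0475, 0.1457]
orientation: [[0.999, -0.046, -0.003], [-0.046, -0.999, -0.0], [-0.003, 0.0, -1.0]]
contact_force: [-5.4, -0.1, -21.7]
grip_width: 0.0207
finger_force: 41.7
```

Request:
{"method": "step_arm", "body": {"series": [-0.05,0,-0.2,0,0,0,0,0,0,0,0,0,0,0]}}

```text
clock: 7.58
eef_pos: [0.6421, 0.0478, 0.1455]
orientation: [[0.999, -0.046, -0.001], [-0.046, -0.999, 0.0], [-0.001, -0.0, -1.0]]
contact_force: [-7.0, 1.7, -14.7]
grip_width: 0.0207
finger_force: 42.3
```

```bash
cat > arc.py <<'E'
import numpy as np,sys
def arc(h,cmd,th0,d,n,r=.05):
    # rows (cm) from the commanded point cmd to th0-d*k about hub h
    p=np.array(cmd)*100; out=[]
    for k in range(1,n+1):
        t=th0-d*k; g=(np.array(h)+r*np.array([np.cos(t),np.sin(t)]))*100
        s=(g-p).round(2); p=p+s; out.append(s.tolist())
    return out,p/100,th0-d*n
if __name__=='__main__':
    print(*arc((.5998,.0743),(.642,.0478),-.55,.15,8),sep='\n')
E
python3 arc.py
```

```text
[[-0.4, -0.57], [-0.52, -0.54], [-0.6, -0.45], [-0.66, -0.35], [-0.7, -0.26], [-0.74, -0.14], [-0.75, -0.04], [-0.74, 0.08]]
[0.5909 0.0251]
-1.75
```

Request:
{"method": "step_arm", "body": {"series": [0,0,-0.2,0,0,0,0,-0.4,-0.57,0,0,0,0,0,-0.52,-0.54,0,0,0,0,0,-0.6,-0.45,0,0,0,0,0,-0.66,-0.35,0,0,0,0,0]}}

```text
clock: 8.2
eef_pos: [0.6225, 0.0309, 0.1454]
orientation: [[0.999, -0.046, 0.006], [-0.046, -0.999, 0.004], [0.006, -0.005, -1.0]]
contact_force: [-0.5, 9.5, -12.2]
grip_width: 0.0209
finger_force: 42.5
```

Request:
{"method": "step_arm", "body": {"series": [-0.7,-0.26,0,0,0,0,0,-0.74,-0.14,0,0,0,0,0,-0.75,-0.04,0,0,0,0,0,-0.74,0.08,0,0,0,0,0]}}

```text
clock: 8.7
eef_pos: [0.5944, 0.0265, 0.1455]
orientation: [[0.999, -0.046, 0.01], [-0.046, -0.999, 0.003], [0.01, -0.003, -1.0]]
contact_force: [4.9, 7.5, -16.4]
grip_width: 0.0211
finger_force: 42.1
```

```bash
python3 - <<'E'
import numpy as np
from scipy.optimize import least_squares
P=np.array([(.6421,.0478),(.6225,.0309),(.5944,.0265)])
r=least_squares(lambda h:np.hypot(*(P-h).T)-.05,[.6,.075]).x
print(r,[(np.hypot(*(p-r)),np.arctan2(*(p-r)[::-1])) for p in P])
from arc import arc
p=P[-1]; th=np.arctan2(*(p-r)[::-1])
# measured lags the command; start from command, lead .1
print(*arc(r,(.5909,.0251),th-.05,.2,12),sep='\n')
E
```

```text
[0.60088392 0.07604679] [(np.float64(0.04996645023505433), np.float64(-0.6008152652461817)), (np.float64(0.05005484513351887), np.float64(-1.1242558442064288)), (np.float64(0.049969248692779585), np.float64(-1.700921526335294))]
[[-0.86, 0.45], [-0.88, 0.46], [-0.78, 0.63], [-0.63, 0.77], [-0.47, 0.88], [-0.29, 0.96], [-0.09, 0.99], [0.11, 0.99], [0.3, 0.95], [0.49, 0.88], [0.65, 0.75], [0.79, 0.62]]
[0.5743 0.1184]
-4.150921526335294
```

Request:
{"method": "step_arm", "body": {"series": [-0.86,0.45,0,0,0,0,0,-0.88,0.46,0,0,0,0,0,-0.78,0.63,0,0,0,0,0,-0.63,0.77,0,0,0,0,0,-0.47,0.88,0,0,0,0,0,-0.29,0.96,0,0,0,0,0]}}

```text
clock: 9.45
eef_pos: [0.5523, 0.0652, 0.1451]
orientation: [[0.999, -0.046, 0.001], [-0.046, -0.999, -0.003], [0.001, 0.003, -1.0]]
contact_force: [-5.1, -6.1, -2.2]
grip_width: 0.0209
finger_force: 43.4
```

Request:
{"method": "step_arm", "body": {"series": [-0.09,0.99,0,0,0,0,0,0.11,0.99,0,0,0,0,0,0.3,0.95,0,0,0,0,0,0.49,0.88,0,0,0,0,0,0.65,0.75,0,0,0,0,0,0.79,0.62,0,0,0,0,0]}}

```text
clock: 10.2
eef_pos: [0.575, 0.1191, 0.1452]
orientation: [[0.999, -0.046, 0.001], [-0.046, -0.999, 0.001], [0.001, -0.001, -1.0]]
contact_force: [-4.4, -2.0, -3.5]
grip_width: 0.0207
finger_force: 43.4
```

```bash
python3 - <<'E'
from arc import arc
a,p,t=arc((.6009,.0760),(.5743,.1184),-4.15,.2,10); print(a,p,t)
print(arc((.6009,.0760),p,t,.05,18))
E
```

```text
[[0.89, 0.44], [0.96, 0.25], [1.0, 0.07], [0.99, -0.14], [0.94, -0.33], [0.86, -0.51], [0.74, -0.67], [0.59, -0.81], [0.42, -0.9], [0.23, -0.98]] [0.6505 0.0826] -6.15
([[0.02, -0.24], [0.02, -0.25], [-0.0, -0.25], [-0.01, -0.25], [-0.02, -0.25], [-0.04, -0.25], [-0.05, -0.25], [-0.06, -0.24], [-0.07, -0.24], [-0.08, -0.23], [-0.1, -0.23], [-0.1, -0.23], [-0.12, -0.22], [-0.13, -0.21], [-0.14, -0.21], [-0.15, -0.2], [-0.16, -0.19], [-0.17, -0.19]], array([0.6369, 0.0413]), -7.050000000000001)
```

Request:
{"method": "step_arm", "body": {"series": [0.89,0.44,0,0,0,0,0,0.96,0.25,0,0,0,0,0,1.0,0.07,0,0,0,0,0,0.99,-0.14,0,0,0,0,0,0.94,-0.33,0,0,0,0,0,0.86,-0.51,0,0,0,0,0,0.74,-0.67,0,0,0,0,0,0.59,-0.81,0,0,0,0,0,0.42,-0.9,0,0,0,0,0,0.23,-0.98,0,0,0,0,0]}}

```text
clock: 11.45
eef_pos: [0.651, 0.0823, 0.1447]
orientation: [[0.999, -0.046, -0.001], [-0.046, -0.999, 0.001], [-0.001, -0.001, -1.0]]
contact_force: [-12.7, 2.7, 12.0]
grip_width: 0.0209
finger_force: 44.7
```

Request:
{"method": "step_arm", "body": {"series": [0.02,-0.24,0,0,0,0,0,0.02,-0.25,0,0,0,0,0,0,-0.25,0,0,0,0,0,0,-0.25,0,0,0,0,0,0,0,0,0,0,0,0]}}

```text
clock: 12.08
eef_pos: [0.6512, 0.073, 0.1447]
orientation: [[0.999, -0.046, -0.001], [-0.046, -0.999, 0.001], [-0.001, -0.001, -1.0]]
contact_force: [-12.1, 2.9, 10.7]
grip_width: 0.0208
finger_force: 44.7
```

Request:
{"method": "step_arm", "body": {"series": [-0.12,-0.25,0.1,0,0,0,0,-0.04,-0.25,0,0,0,0,0,-0.05,-0.25,0,0,0,0,0,-0.06,-0.24,0,0,0,0,0,0,0,0,0,0,0,0]}}

```text
clock: 12.7
eef_pos: [0.6494, 0.0633, 0.145]
orientation: [[0.999, -0.046, 0.001], [-0.046, -0.999, 0.002], [0.001, -0.002, -1.0]]
contact_force: [-5.0, 4.7, 3.9]
grip_width: 0.0212
finger_force: 44.0
```

Request:
{"method": "step_arm", "body": {"series": [-0.07,-0.24,0,0,0,0,0,-0.08,-0.23,0,0,0,0,0,0,0,0,0,0,0,0]}}

```text
clock: 13.08
eef_pos: [0.6479, 0.0588, 0.145]
orientation: [[0.999, -0.046, 0.001], [-0.046, -0.999, 0.002], [0.001, -0.002, -1.0]]
contact_force: [-6.1, 5.0, 4.8]
grip_width: 0.0209
finger_force: 44.0
```

Request:
{"method": "step_arm", "body": {"series": [-0.1,-0.23,0,0,0,0,0,0,0,0,0,0,0,0]}}

```text
clock: 13.32
eef_pos: [0.647, 0.0566, 0.145]
orientation: [[0.999, -0.046, 0.002], [-0.046, -0.999, 0.002], [0.002, -0.002, -1.0]]
contact_force: [-4.7, 5.8, 4.2]
grip_width: 0.0212
finger_force: 44.0
```

Request:
{"method": "step_arm", "body": {"series": [-0.1,-0.23,0,0,0,0,0,0,0,0,0,0,0,0]}}

```text
clock: 13.58
eef_pos: [0.646, 0.0544, 0.145]
orientation: [[0.999, -0.046, 0.002], [-0.046, -0.999, 0.002], [0.002, -0.002, -1.0]]
contact_force: [-4.9, 5.0, 3.5]
grip_width: 0.021
finger_force: 44.0
```

Request:
{"method": "step_arm", "body": {"series": [-0.12,-0.22,0,0,0,0,0,0,0,0,0,0,0,0]}}

```text
clock: 13.82
eef_pos: [0.6449, 0.0522, 0.145]
orientation: [[0.999, -0.046, 0.002], [-0.046, -0.999, 0.002], [0.002, -0.003, -1.0]]
contact_force: [-5.4, 5.2, 4.7]
grip_width: 0.0207
finger_force: 44.0
```

Request:
{"method": "step_arm", "body": {"series": [-0.13,-0.21,0,0,0,0,0,0,0,0,0,0,0,0]}}

```text
clock: 14.08
eef_pos: [0.6437, 0.0501, 0.145]
orientation: [[0.999, -0.046, 0.002], [-0.046, -0.999, 0.003], [0.002, -0.003, -1.0]]
contact_force: [-3.7, 6.3, 4.3]
grip_width: 0.0212
finger_force: 43.9
```

Request:
{"method": "step_arm", "body": {"series": [-0.14,-0.21,0,0,0,0,0,0,0,0,0,0,0,0]}}

```text
clock: 14.32
eef_pos: [0.6432, 0.0494, 0.1451]
orientation: [[0.999, -0.046, 0.005], [-0.046, -0.999, 0.005], [0.005, -0.005, -1.0]]
contact_force: [-0.2, 10.3, 2.2]
grip_width: 0.0209
finger_force: 43.7
```

Request:
{"method": "step_arm", "body": {"series": [-0.14,-0.2,0,0,0,0,0,0,0,0,0,0,0,0]}}

```text
clock: 14.58
eef_pos: [0.6427, 0.0488, 0.1451]
orientation: [[0.999, -0.046, 0.008], [-0.046, -0.999, 0.007], [0.008, -0.008, -1.0]]
contact_force: [3.9, 15.9, -0.4]
grip_width: 0.021
finger_force: 43.6
```

The tangential force is about 15.5 N, 12 N over the drag, so the rack is clamped firmly. I'll ease off, release and rise.

Request:
{"method": "step_arm", "body": {"series": [0.12,0.18,0,0,0,0,0,0,0,0,0,0,0,50,0,0,0,0,0,0,50,0,0,0,0,0,0,50,0,0,0,0,0,0,50,0,0,5,0,0,0,50,0,0,6,0,0,0,50,-5,0,0,0,0,0,50,0,0,0,0,0,0,50,0,0,0,0,0,0,50]}}

```text
clock: 15.82
eef_pos: [0.5913, 0.0465, 0.2533]
orientation: [[0.999, -0.046, 0.001], [-0.046, -0.999, -0.0], [0.001, 0.0, -1.0]]
contact_force: [1.4, -0.2, -0.5]
grip_width: 0.0425
finger_force: 0.0
```

```bash
python3 - <<'E'
from h import *
s=env.read_state(); np.savez('pics/s3.npz',pos=s['eef_pos'],R=s['orientation'])
w=snap('wrist','w3'); cv2.imwrite('pics/w3c.png',cv2.resize(w['image'][60:280,140:440],(800,587),interpolation=cv2.INTER_CUBIC))
E
```

```text
(no output)
```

View pics/w3c.png

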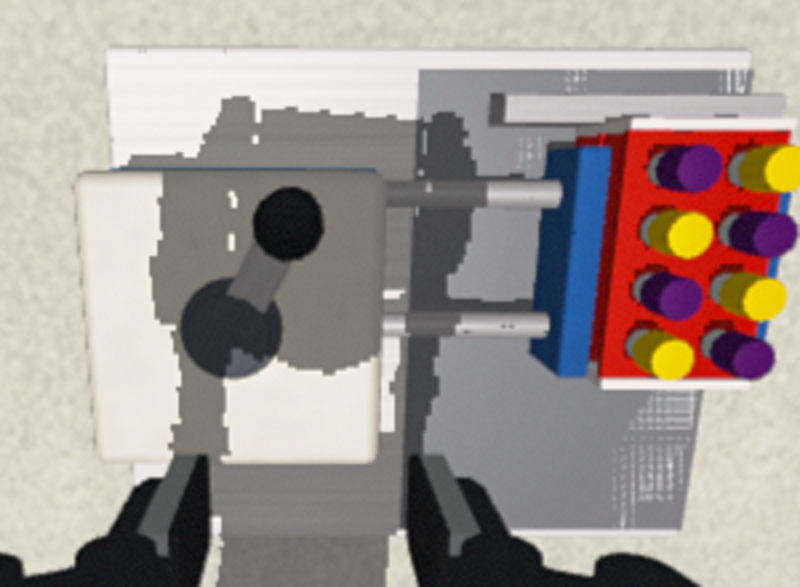

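The jaw at (580,260) is tight on the rack, which sits square with its far edge at (630–795,119) by the stop bar. The knob is free. I'll check the numbers for "home".

```bash
python3 - <<'E'
from h import *
S=np.load('pics/s3.npz'); w=wext(load('w3'),S['pos'],S['R'])
f=lambda u,v:(140+u*300/800,60+v*220/587)
for n,u,z in [('rackFL',(630,119),.08),('rackFR',(796,121),.08),('rackNL',(603,388),.08),('rackNR',(750,388),.08),('stop top near L',(492,124),.05),('jawF far',(610,150),.065),('jawF near',(588,377),.065)]:
    print(n,inv(pix(w,*f(*u),z)).round(1))
E
```

```text
rackFL [80.7 14.5]
rackFR [ 80.1 -50.6]
rackNL [-29.3  12.7]
rackNR [-29.2 -51. ]
stop top near L [80.6 60.9]
jawF far [69.5 14.9]
jawF near [-28.7  13.5]
```

The rack spans x -29 to 80 and y -51 to 14 in the vise frame, so it is home, square and clamped.

```bash
python3 -c "
from h import env
print(env.sign_off())"
```

```text
the job is handed in; nothing more can be done
None
```

The rack is fully home against the back stop and clamped firmly and squarely between the jaws. The crank is released, nothing else was touched, and the job is handed in at about 16 s of the 67 s allowed.

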